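# Aim the checking lamp and present the red-capped bottle

### The job

On the bottle-checking stand, turn the small aim knob until the yellow pointer of the lamp arm lies over the middle of the white mark (not the blue one). Then take the black knob on top of the carousel and turn it until the red-capped bottle stands squarely in front of the lamp, and finish still gripping that knob so that the carousel is held still. Do not touch the bottles or the lamp and its arm, let no bottle tip or leave its socket, and leave the bucket, mallet and dish where they are.

Things in the scene. Friction and masses are not known exactly. Their poses are not given: they have to be found in the camera images.
- stand: fixed green base plate, 20 mm thick, about 370 x 280 mm; origin on the slab under the carousel's vertical axis. Its x axis (roughly away from the robot) points to the middle of the lamp arm's sweep; lamp and marks are on that side, beyond the tray. The aim knob is 250 mm from the origin along +y, on a 120 mm wide wing. Bottle tops are 234 mm above the slab, the carousel knob higher, all else below 165 mm
- carousel_grip (a point): grip point, 280 mm above the slab on the carousel's axis: middle of a round black knob 44 mm in diameter and 40 mm high (260 to 300 mm above the slab) on a 20 mm steel post; any grip yaw will do. Fixed to the carousel: turning it turns tray and bottles one to one
- carousel: the wooden carousel: tray 256 mm in diameter, top 44 mm above the slab, five sockets and the knob on top. Origin on its vertical axis at slab level, z up; x axis = the stand's x axis at the start, turns with it (through one of the sockets). Friction 0.12 N m, stays where left, turns up to 6 rad either way
- aim_grip (a point): grip point of the aim knob, 80 mm above the slab on its vertical axis: centre of a black bar 46 mm long (this point's x axis), 14 mm wide (y axis), 26 mm high (67 to 93 mm above the slab), on a 48 mm disc on a grey pedestal 64 mm in diameter
- aim_knob (a joint): angle of the aim knob, rad, positive counter-clockwise seen from above; 0 = bar along the stand's x axis; range -2.8 to 2.8, friction 0.04 N m, stays where left. Geared to the lamp arm: 1 rad of knob turns the lamp arm 0.35 rad in the same sense about the carousel's axis
- pointer_tip (a point): outer end of the yellow pointer of the lamp arm, 205 mm from the carousel's axis, 31 mm above the slab; the arm lies under the tray and swings about the carousel's axis. This point's x axis points outward along the pointer, z up. The lamp stands on the same arm and shines inward (-x) over the tray
- lamp_arm: the lamp arm with pointer and lamp: small grey inspection lamp on a 10 mm steel post 168 mm from the carousel's axis, lamp head 36 mm in diameter, 124 to 160 mm above the slab; origin on the carousel's axis at slab level, x axis out along the pointer
- white_mark: white painted disc, 28 mm in diameter, 2 mm thick, on the base plate at the pointer's sweep, 204 to 219 mm from the carousel's axis; origin at the centre of its underside. Either on the stand's +y or -y side of the start of the pointer
- blue_mark: blue painted disc of the same size on the other side of the pointer: another station, not wanted here
- red_bottle: the marked empty green glass bottle: red cap and red band, 56 mm in diameter, 190 mm high, about 0.25 kg, loose in one of five sockets of the carousel at 72 degree steps, socket centres 85 mm from the axis, 40 mm deep; its origin, at the centre of its underside, is 44 mm above the slab
- bottle1: one of four other empty green glass bottles of the same size, white cap, no band; origin at the centre of its underside
- bottle2: one of four other empty green glass bottles of the same size, white cap, no band; origin at the centre of its underside
- bottle3: one of four other empty green glass bottles of the same size, white cap, no band; origin at the centre of its underside
- bottle4: one of four other empty green glass bottles of the same size, white cap, no band; origin at the centre of its underside
- bucket: orange bucket with a wire handle, 180 mm in diameter at the rim, 160 mm high, stands on the slab; origin at the centre of its underside
- mallet: black rubber mallet lying on the slab, wooden handle along its x axis, 300 mm long, 55 mm high; origin under its middle
- dish: white ceramic dish, 150 mm in diameter, 30 mm high; origin at the centre of its underside
There are look-alikes about, which are no part of the job. What is shaped like the bottle2 but orange or purple is not meant.

How it is judged (in metres and radians):
On the way, in this order (a step that is already met when the one before it is completed fails the run):
1. the pointer lies over the white mark, set with the aim knob (y of white_mark in the frame of pointer_tip between -0.012 and 0.012 m), for 0.3 s.
2. the red-capped bottle stands in front of the lamp, the fingers on the carousel's knob (all of step 1 and y of red_bottle in the frame of pointer_tip between -0.012 and 0.012 m and x of red_bottle in the frame of pointer_tip between -0.16 and -0.05 m and contact force between the fingers and carousel above 3 N and distance between the grasp point and carousel_grip below 0.05 m), for 0.3 s.
At the end, for the whole second after the job is handed in: White mark and red-capped bottle's axis within 12 mm sideways of the pointer's line, bottle on the lamp's side; carousel at rest (under 0.05 rad/s), fingers on its knob with over 3 N; all five bottles upright (within 0.2 rad) in their sockets (all of step 2 and angular speed of carousel below 0.05 rad/s and angle between each of red_bottle, bottle1, bottle2, bottle3, bottle4's own z axis and vertical below 0.2 rad and z of each of red_bottle, bottle1, bottle2, bottle3, bottle4 in the frame of stand below 0.06 m); the arm keeps its last pose, push and grip.
It fails at once if a bottle tips by more than 0.3 rad (angle between any of red_bottle, bottle1, bottle2, bottle3, bottle4's own z axis and vertical above 0.3 rad).
It fails at once if the robot pushes a bottle with more than 2 N (contact force between any of the fingers, the arm and red_bottle above 2 N or contact force between any of the fingers, the arm and bottle1 above 2 N or contact force between any of the fingers, the arm and bottle2 above 2 N or contact force between any of the fingers, the arm and bottle3 above 2 N or contact force between any of the fingers, the arm and bottle4 above 2 N).
It fails at once if the robot pushes the lamp or its arm with more than 2 N (contact force between any of the fingers, the arm and lamp_arm above 2 N).
It fails at once if bucket, mallet or dish moved by more than 30 mm (distance of any of bucket, mallet, dish from where it was at the start of the episode above 0.03 m).
It also fails if it takes over 58 s, if anything falls off the work surface, if the arm or the gripper's body presses on something with over 40 N, if the wrist force passes 120 N, or if a joint passes its speed limit or range.

### The arm

A 6-joint arm with a two-finger parallel gripper is mounted at the origin on the work surface. World frame = base frame: x ahead of the robot, y to its left, z up, the work surface at z = 0. Lengths are in m, angles in degrees, forces in N, time in s.
With the tool pointing down it reaches from about 0.4 to 0.825 m from the base axis. Payload 7 kg.
Tool frame: the origin (TCP) lies at the centre of the arm's flange, where the gripper is bolted on; the fingertips stand 178 mm ahead of it and the grasp point (between the pads) lies 159 mm ahead of it (tip_reach is the distance from the TCP to the fingertips, in m); z points along the fingers, y is the line along which they close (so a half turn about z gives the same grasp; the last joint's range is limited). The gripper opens to 88 mm and grips with 3 to 60 N. Pads are 19 mm wide; open, the fingers measure 130 mm over their backs; the gripper's body (78 mm by 193 mm) begins 47 mm behind the grasp point.
Start: joints at [85.376, 20.546, 0.682, 0, -70.136, -16.507], TCP at [0.243, 0.63, 0.405] pointing down, gripper open.
Joint ranges: [-176.03, 176.03], [-82.01, 121.73], [-58.28, 71.71], [-173.87, 95.51], [-174.79, -0.11], [-173.66, 173.66]. Speed limits (degrees/s): [136.94, 136.94, 172.46, 180, 180, 180].

### API

Orientations are given as [roll, pitch, yaw] about the fixed x, y, z axes, in that order (R = Rz(yaw) Ry(pitch) Rx(roll)).
In Python, from plant import * gives the robot as it stands.
- The arm moves only by the shell command python3 -m handwheel 'ROWS'. ROWS is JSON, a list of rows, each a list of 7 numbers: the opening, from -1 (shut) to 1 (fully open), then the shift along the tool's x, y, z as a fraction of full scale, then the turn, a rotation vector about the tool's x, y, z as a fraction of full scale. A call has 1 to 5 rows; each row shifts and turns the commanded pose from where the row before left it, along the tool's axes as they then stand; what a row does not reach is not made up. Full scale, the value 1, is 0.025 m for a shift and 6 degrees for a turn. A row lasts 1/8 s, in which the tool goes at most 62.5 mm and 10.7 degrees, less where a joint would pass 70% of its speed; a pose out of reach is approached as far as the arm can. A call with a number of a shift or a turn outside -1 to 1 is refused whole. A call with a gripper value outside its range is refused whole. The fingers move at their own pace and stop on an object; the grip force is fixed at half the most. Time passes only in rows, so rows that do not move let the fingers close. It gives the time, the measured TCP pose, the force, the opening and the grip force at its end, in the units of the state.
- get_obs(): the state, without advancing time (a new reading comes with each control period).
- snapshot(name): name is "scene" or "top" or "wrist"; returns a dict with "color" (480x640x3 uint8, red, green, blue), "fx", "fy", "cx", "cy" (pixels), "R" (3x3) and "t" (3): a world point X has camera coordinates R X + t; the wrist camera has in their place "tool_from_camera" (4x4, takes a point from camera to tool coordinates, whose origin is the TCP and whose axes are the flange's). Camera axes: x right, y down, z forward; pixel columns grow to the right and rows downward; lengths in m; the calibration is good to about 2 mm. The wrist camera is an equidistant fisheye: a pixel r from the principal point sees the ray r / f radians off the axis. A picture is of the moment at which its call begins: read the wrist's pose just before it. There is no depth.
- close_job(): hands the job in; it is judged then, once.
The state is a dict: "clock": time; "joint_pos": joint angles; "qvel": joint speeds; "tau": joint torques, N m; "tool_pos": TCP position; "orientation": TCP orientation; "force": force on the tool from outside, world axes, zero at the start; "moment": the same for the moment, N m; "opening": finger opening in m; "gripper_force": force on a finger pad.
Only numpy, scipy, OpenCV 4.12 (cv2) and the standard library are available. Lean on these libraries where they do the work, as an engineer would, in place of code of your own. Each camera call takes 0.05 s, during which the arm holds its last target. There are 200 camera calls.

## Working session

There is one attempt and no reset: what is moved stays moved. The work goes in short steps, Python scripts to look and compute and a shell command to move; the robot and the scene stay as the last step left them, time stands still between calls to the robot, and variables do not carry over. Pictures are saved under pics/ and viewed, at most 10 in all, crops included, and the job is handed in when it is done.

```bash
mkdir -p pics
cat > h.py <<'E'
from plant import *
import numpy as np, cv2
def snap(n,f):
    s=snapshot(n); cv2.imwrite('pics/'+f,np.ascontiguousarray(s['color'][:,:,::-1])); return s
def ray(s,u,v,z):
    R=np.array(s['R']);t=np.array(s['t']);c=-R.T@t
    d=R.T@np.array([(u-s['cx'])/s['fx'],(v-s['cy'])/s['fy'],1]);return c+d*(z-c[2])/d[2]
def proj(s,X):
    p=np.array(s['R'])@np.array(X)+np.array(s['t']);return p[0]/p[2]*s['fx']+s['cx'],p[1]/p[2]*s['fy']+s['cy']
E
python3 - <<'E'
from h import *
import pickle
o=get_obs();print(o)
for n in('top','scene'):
    s=snap(n,n+'0.png');pickle.dump(s,open(n+'.pkl','wb'));print(n,s['fx'],s['R'],s['t'])
E
```

```text
{'clock': 0.0, 'joint_pos': array([ 8.53762191e+01,  2.05903430e+01,  6.33402689e-01, -1.89797836e-02,
       -7.01358326e+01, -1.65070026e+01]), 'qvel': array([ 0.03899253,  0.06165907, -0.00220559, -0.04293632, -0.03145001,
        0.04540178]), 'tau': array([-1.05288764e-03, -5.82715452e+01,  2.93061000e+01,  6.99717566e+00,
        6.90771107e-03, -1.56751439e-04]), 'tool_pos': array([0.24326911, 0.62942603, 0.40373554]), 'orientation': array([ 1.79905981e+02, -9.25532920e-03, -2.11372395e+01]), 'force': array([ 0.51054901, -0.412516  ,  0.44324448]), 'moment': array([-0.02179862, -0.05174612, -0.02968504]), 'gripper_force': 0.0, 'opening': 0.08756449405137472}
top 588.0944607358924 [[ 2.26151985e-02 -9.99728350e-01  5.63734765e-03]
 [-9.79127429e-01 -2.32877173e-02 -2.01908793e-01]
 [ 2.01985225e-01 -9.53474275e-04 -9.79388105e-01]] [-0.0192092   0.60132295  1.6666985 ]
scene 593.2729298092839 [[-0.65996221  0.75123586  0.00972512]
 [ 0.61656221  0.548957   -0.56435561]
 [-0.42930285 -0.36645724 -0.82547451]] [ 0.38847352 -0.23190979  2.06039259]
```

View pics/top0.png

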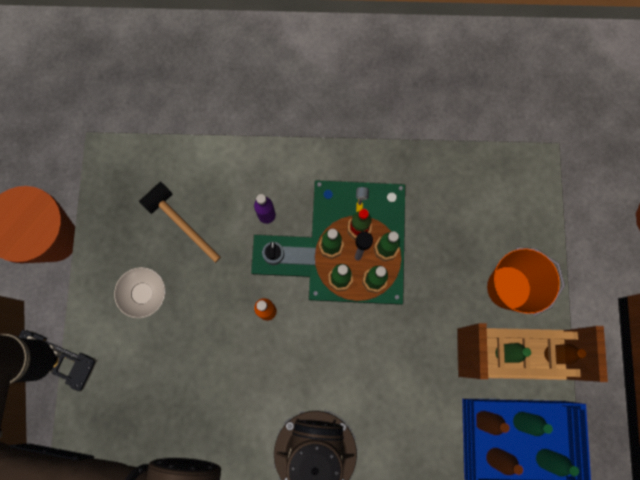

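View pics/scene0.png

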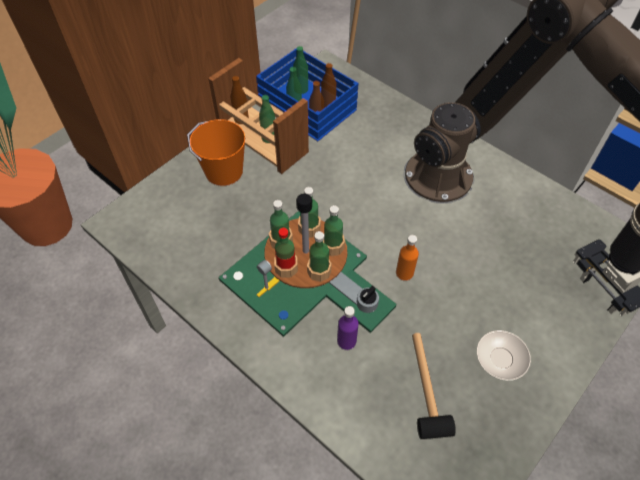

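The top view shows the white disc at about (392,197), the blue disc at (328,195), the red cap at (364,214), the carousel knob at (364,241) and the aim knob at (272,252). The orange bottle (265,309) and purple bottle (264,207) are decoys. They flank the wing, so they matter for clearance. I'll enlarge this area next.

Run:
```python
from h import *
a=cv2.imread('pics/top0.png')[170:320,240:420]
cv2.imwrite('pics/c1.png',cv2.resize(a,None,fx=4,fy=4,interpolation=cv2.INTER_CUBIC))
```

```text
(no output)
```

View pics/c1.png

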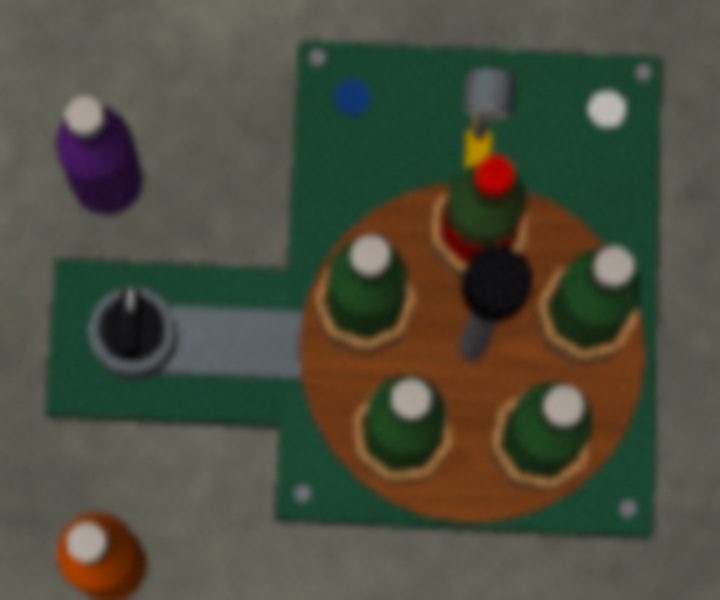

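Run:
```python
from h import *
import pickle
s=pickle.load(open('top.pkl','rb'))
P={'white':(607,109,.022),'blue':(352,97,.022),'knob':(497,283,.3),'aim':(130,330,.093),'tray':(472,353,.044),'redcap':(494,174,.234),'lamp':(490,88,.16),'yel':(479,148,.031),
'cFL':(317,57,.02),'cFR':(643,72,.02),'cNL':(303,493,.02),'cNR':(628,508,.02),'purp':(86,115,.19),'orange':(87,543,.19),'capL':(371,255,.234),'capR':(614,265,.234),'capNL':(411,398,.234),'capNR':(564,405,.234)}
W={k:ray(s,240+u/4,170+v/4,z) for k,(u,v,z) in P.items()}
for k in W:print(k,W[k].round(3))
o=(W['tray']+W['knob'])/2; o[2]=0
d=W['aim']-o; yaw=np.degrees(np.arctan2(d[1],d[0]))-90
print('o',o,'aim dist',np.hypot(*d[:2]),'yaw',yaw, np.hypot(*o[:2]))
e=W['cFL']-W['cNL'];f=W['cFR']-W['cNR'];print([np.degrees(np.arctan2(x[1],x[0])) for x in(e,f)])
for k in W:
    q=W[k]-o;print(k,np.hypot(*q[:2]).round(3),(np.degrees(np.arctan2(q[1],q[0]))-yaw).round(1))
```

```text
white [ 0.751 -0.219  0.022]
blue [ 0.756 -0.024  0.022]
knob [ 0.556 -0.115  0.3  ]
aim [0.558 0.132 0.093]
tray [ 0.556 -0.117  0.044]
redcap [ 0.643 -0.117  0.234]
lamp [ 0.725 -0.12   0.16 ]
yel [ 0.716 -0.121  0.031]
cFL [0.788 0.003 0.02 ]
cFR [ 0.782 -0.247  0.02 ]
cNL [0.452 0.006 0.02 ]
cNR [ 0.446 -0.234  0.02 ]
purp [0.69  0.161 0.19 ]
orange [0.396 0.147 0.19 ]
capL [ 0.586 -0.036  0.234]
capR [ 0.583 -0.197  0.234]
capNL [ 0.491 -0.064  0.234]
capNR [ 0.489 -0.164  0.234]
o [ 0.55559439 -0.11572367  0.        ] aim dist 0.24809356190324225 yaw -0.5421031034285448 0.5675183646835683
[np.float64(-0.4408527821740443), np.float64(-2.171616987386843)]
white 0.221 -27.3
blue 0.22 25.1
knob 0.001 96.2
aim 0.248 90.0
tray 0.001 -83.8
redcap 0.088 -0.6
lamp 0.169 -0.8
yel 0.16 -1.4
cFL 0.261 27.7
cFR 0.262 -29.6
cNL 0.16 131.0
cNR 0.161 -132.0
purp 0.307 64.6
orange 0.308 121.8
capL 0.085 69.4
capR 0.086 -70.7
capNL 0.082 142.0
capNR 0.083 -143.3
```

```bash
R='-m handwheel'
python3 -m handwheel '[[1,1,0.74,0,0,0,0],[1,1,0.74,0,0,0,0],[1,1,0.74,0,0,0,0],[1,1,0.74,0,0,0,0],[1,1,0.74,0,0,0,0]]'
python3 -m handwheel '[[1,1,0.74,0,0,0,0],[1,1,0.74,0,0,0,0],[1,1,0.74,0,0,0,0],[1,1,0.74,0,0,0,0],[1,1,0.74,0,0,0,0]]'
python3 -m handwheel '[[1,1,0.74,0,0,0,0],[1,1,0.74,0,0,0,0],[1,1,0.74,0,0,0,0],[1,1,0.74,0,0,0,0],[1,1,0.74,0,0,0,0]]'
python3 -m handwheel '[[1,1,0.74,0,0,0,0],[1,1,0.74,0,0,0,-1],[1,0,0,0,0,0,-1],[1,0,0,0,0,0,-1],[1,0,0,0,0,0,-0.3]]'
python3 - <<'E'
from h import *
o=get_obs();print(o['clock'],o['tool_pos'],o['orientation'],o['joint_pos'])
s=snap('wrist','w1.png');print({k:v for k,v in s.items() if k!='color'})
E
```

```text
clock: 0.72
tool_pos: [0.3275, 0.4966, 0.4047]
orientation: [-180.0, 0.0, -21.1]
force: [0.7, -0.3, -0.0]
opening: 0.0874
gripper_force: 0.0
clock: 1.35
tool_pos: [0.4106, 0.365, 0.4048]
orientation: [-180.0, -0.0, -21.1]
force: [0.2, 0.2, -0.1]
opening: 0.0878
gripper_force: 0.0
clock: 1.98
tool_pos: [0.4935, 0.2337, 0.4048]
orientation: [-180.0, -0.0, -21.1]
force: [0.1, 0.4, 0.4]
opening: 0.0876
gripper_force: 0.0
clock: 2.6
tool_pos: [0.5264, 0.1821, 0.4047]
orientation: [-180.0, -0.0, -1.3]
force: [0.0, -0.2, 0.0]
opening: 0.0876
gripper_force: 0.0
2.6 [0.52635996 0.18209089 0.40470162] [-1.79995848e+02 -2.03109306e-03 -1.32045604e+00] [ 3.92250913e+01  9.46464060e+00 -1.43999714e+01 -2.00624400e-03
 -6.61311457e+01  4.94552645e+01]
{'fx': 371.64829954431775, 'fy': 371.64829954431775, 'cx': 319.72895176250944, 'cy': 238.6359544134783, 'tool_from_camera': array([[-2.36494952e-04, -9.58806175e-01, -2.84061018e-01,
         7.62822682e-02],
       [ 9.99999856e-01, -8.99209536e-05, -5.29034758e-04,
        -8.66627139e-04],
       [ 4.81698755e-04, -2.84061102e-01,  9.58806059e-01,
         1.88454131e-02],
       [ 0.00000000e+00,  0.00000000e+00,  0.00000000e+00,
         1.00000000e+00]])}
```

View pics/w1.png

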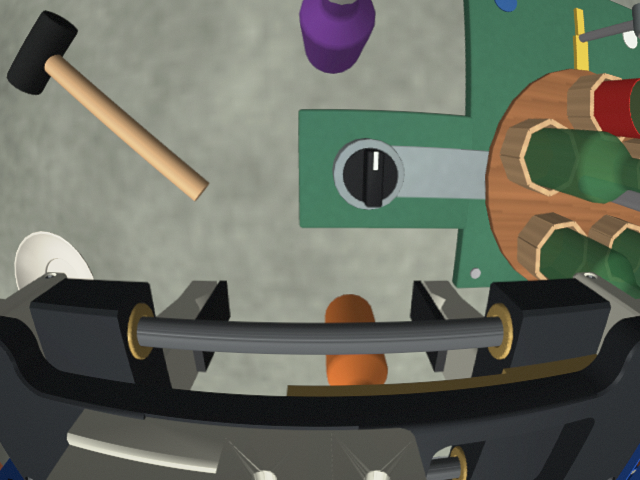

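The aim bar is centred at about (373,177) and runs close to vertical in the image, which is the tool x axis. I'll convert that to world coordinates.

```bash
cat >> h.py <<'E'
from scipy.spatial.transform import Rotation as Ro
def wray(s,o,u,v,z):
    a,b=u-s['cx'],v-s['cy'];r=np.hypot(a,b);th=r/s['fx']
    d=np.array([np.sin(th)*a/r,np.sin(th)*b/r,np.cos(th)]);T=np.array(s['tool_from_camera'])
    R=Ro.from_euler('xyz',o['orientation'],degrees=True).as_matrix()
    d=R@T[:3,:3]@d;c=np.array(o['tool_pos'])+R@T[:3,3];return c+d*(z-c[2])/d[2]
def tool(o,X):
    R=Ro.from_euler('xyz',o['orientation'],degrees=True).as_matrix();return R.T@(np.array(X)-o['tool_pos'])
E
python3 - <<'E'
from h import *
o=get_obs();s=snapshot('wrist')
for n,u,v,z in[('aim',373,177,.093),('bar far',375,149,.093),('bar near',373,206,.093),('ped',369,174,.06),('yel',579,11,.031),('yel2',582,68,.031)]:
    X=wray(s,o,u,v,z);print(n,X.round(4),tool(o,X).round(4))
E
```

```text
aim [0.566  0.1401 0.093 ] [0.0407 0.0414 0.3117]
bar far [0.5884 0.1385 0.093 ] [0.0631 0.0425 0.3117]
bar near [0.5424 0.1399 0.093 ] [0.017  0.042  0.3117]
ped [0.5646 0.139  0.06  ] [0.0393 0.0425 0.3447]
yel [ 0.7605 -0.1165  0.031 ] [0.2408 0.2936 0.3737]
yel2 [ 0.6904 -0.1145  0.031 ] [0.1707 0.2931 0.3737]
```

```bash
python3 -m handwheel '[[1,0.8,0.9,0,0,0,0],[1,0.7,0.8,0,0,0,0],[1,0,0,1,0,0,0],[1,0,0,1,0,0,0],[1,0,0,1,0,0,0]]'
python3 -m handwheel '[[1,0,0,0.5,0,0,0],[1,0,0,0,0,0,0]]'
python3 - <<'E'
from h import *
o=get_obs();s=snap('wrist','w2.png');print(o['tool_pos'],o['orientation'])
c=cv2.imread('pics/w2.png')[180:480,170:470];cv2.imwrite('pics/w2c.png',cv2.resize(c,None,fx=2,fy=2))
E
```

```text
clock: 3.32
tool_pos: [0.5628, 0.1394, 0.329]
orientation: [-180.0, -0.0, -1.4]
force: [-0.1, 0.3, 0.5]
opening: 0.0876
gripper_force: 0.0
clock: 3.58
tool_pos: [0.5628, 0.1396, 0.3166]
orientation: [179.9, 0.1, -1.4]
force: [-0.9, -0.3, 0.1]
opening: 0.0874
gripper_force: 0.0
[0.56278958 0.13961408 0.31663529] [ 1.79949269e+02  6.77720947e-02 -1.36192527e+00]
```

View pics/w2c.png

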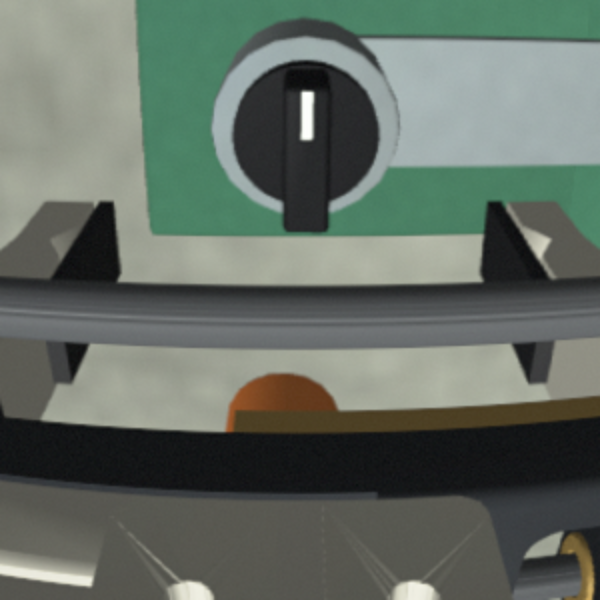

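Run:
```python
from h import *
o=get_obs();s=snapshot('wrist')
for u,v in[(306,85),(306,158),(306,232)]:
    X=wray(s,o,170+u/2,180+v/2,.093);print(X.round(4),tool(o,X).round(4))
```

```text
[0.5881 0.1383 0.093 ] [0.0249 0.0009 0.2245]
[0.566  0.1387 0.093 ] [0.0029 0.0009 0.2245]
[0.542  0.1392 0.093 ] [-0.0212  0.001   0.2245]
```

```bash
python3 -m handwheel '[[1,0.1,0.04,1,0,0,0],[1,0,0,1,0,0,0],[1,0,0,0.66,0,0,0],[1,0,0,0,0,0,0],[-1,0,0,0,0,0,0]]'
python3 -m handwheel '[[-1,0,0,0,0,0,0],[-1,0,0,0,0,0,0],[-1,0,0,0,0,0,0],[-1,0,0,0,0,0,0],[-1,0,0,0,0,0,0]]'
```

```text
clock: 4.3
tool_pos: [0.5659, 0.1389, 0.2517]
orientation: [-180.0, -0.1, -1.3]
force: [0.2, -0.2, 0.6]
opening: 0.0822
gripper_force: 0.0
clock: 4.92
tool_pos: [0.5654, 0.1386, 0.2506]
orientation: [180.0, 0.0, -1.3]
force: [0.5, -0.3, 0.2]
opening: 0.0334
gripper_force: 0.0
```

```bash
python3 -m handwheel '[[-1,0,0,0,0,0,0],[-1,0,0,0,0,0,0],[-1,0,0,0,0,0,0]]'
python3 -m handwheel '[[-1,0,0,0,0,0,0.5],[-1,0,0,0,0,0,1],[-1,0,0,0,0,0,1],[-1,0,0,0,0,0,1],[-1,0,0,0,0,0,1]]'
```

```text
clock: 5.3
tool_pos: [0.5654, 0.1379, 0.2506]
orientation: [179.9, 0.0, -1.3]
force: [2.2, -5.6, 1.5]
opening: 0.0139
gripper_force: 30.0
clock: 5.92
tool_pos: [0.5653, 0.1378, 0.2506]
orientation: [179.9, -0.0, -28.5]
force: [2.4, -5.3, 0.7]
opening: 0.0137
gripper_force: 30.0
```

```bash
python3 -m handwheel '[[-1,0,0,0,0,0,1],[-1,0,0,0,0,0,1],[-1,0,0,0,0,0,1],[-1,0,0,0,0,0,1],[-1,0,0,0,0,0,1]]'
python3 -m handwheel '[[-1,0,0,0,0,0,1],[-1,0,0,0,0,0,1],[-1,0,0,0,0,0,0.8],[-1,0,0,0,0,0,0],[-1,0,0,0,0,0,0]]'
python3 - <<'E'
from h import *
snap('top','t2.png');snap('scene','s2.png');a=cv2.imread('pics/t2.png')[170:270,310:420];b=cv2.imread('pics/s2.png')[220:320,210:310]
cv2.imwrite('pics/c2.png',np.hstack([cv2.resize(x,(395,395),interpolation=cv2.INTER_CUBIC) for x in(a[:,:100],b)]))
E
```

```text
clock: 6.55
tool_pos: [0.5653, 0.1377, 0.2507]
orientation: [179.9, -0.1, -58.5]
force: [1.1, -5.7, 0.2]
opening: 0.0137
gripper_force: 30.0
clock: 7.18
tool_pos: [0.5653, 0.1377, 0.2507]
orientation: [179.9, -0.1, -75.1]
force: [1.2, -5.5, 1.0]
opening: 0.0132
gripper_force: 30.0
```

View pics/c2.png

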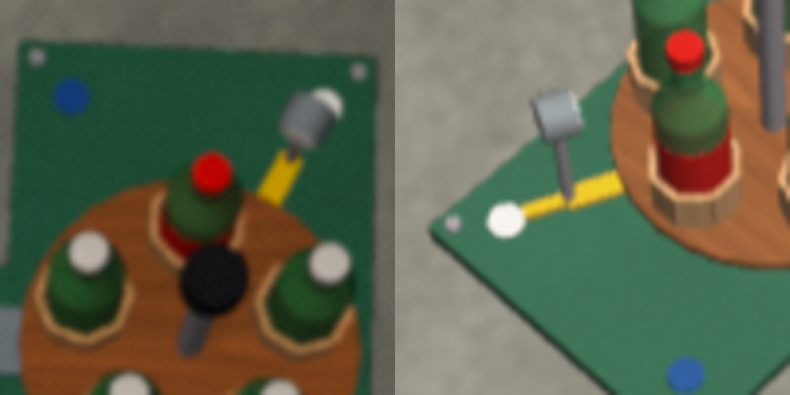

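The pointer's line runs to the white disc in the scene view: inner end (620,182), outer end (525,210), disc (507,220) in crop pixels. I'll check the sideways offset numerically.

Run:
```python
from h import *
import pickle
s=pickle.load(open('scene.pkl','rb'));t=pickle.load(open('top.pkl','rb'))
g=lambda u,v,z:ray(s,210+(u-395)/3.95,220+v/3.95,z)
a,b,w=g(620,182,.031),g(525,210,.031),g(507,220,.022)
d=(b-a)[:2];d/=np.hypot(*d);q=(w-b)[:2];print(a,b,w,'ang',np.degrees(np.arctan2(d[1],d[0])),'lat',d[0]*q[1]-d[1]*q[0],'axial',d@q)
k=lambda u,v,z:ray(t,310+u/3.95,170+v/3.95,z)
a,b,w=k(270,193,.031),k(289,155,.031),k(325,103,.022);o=np.array([.5556,-.1157,0])
for x in(a,b,w):e=x-o;print(np.degrees(np.arctan2(e[1],e[0])),np.hypot(*e[:2]))
lam=k(307,120,.142)-o;print('lamp',np.degrees(np.arctan2(lam[1],lam[0])),np.hypot(*lam[:2]))
red=ray(t,310+211/3.95,170+172/3.95,.234)-o;print('red',np.degrees(np.arctan2(red[1],red[0])))
kn=g(0,0,0)
for n,u,v,z in[('knob scene',304.5,203,.28)]:print(n,ray(s,u,v,z))
print('red scene', ray(s,210+(685-395)/3.95,220+40/3.95,.234))
```

```text
[ 0.67304575 -0.16811384  0.031     ] [ 0.73929498 -0.20462169  0.031     ] [ 0.75152839 -0.21313342  0.022     ] ang -28.857764201784057 lat -0.0015504535362398965 axial 0.014822355044700709
-26.444852335507335 0.13894672600266358
-26.26618124702032 0.17254137432178643
-27.81288038870872 0.22539149239129244
lamp -26.976228222724917 0.17004332476214765
red -0.9889061785946018
knob scene [ 0.55780592 -0.1115744   0.28      ]
red scene [ 0.64039803 -0.11595653  0.234     ]
```

```bash
python3 -m handwheel '[[-1,0,0,0,0,0,0.35],[-1,0,0,0,0,0,0],[1,0,0,0,0,0,0],[1,0,0,0,0,0,0],[1,0,0,0,0,0,0]]'
python3 -m handwheel '[[1,0,0,0,0,0,0],[1,0,0,0,0,0,0],[1,0,0,-0.5,0,0,0],[1,0,0,-1,0,0,0],[1,0,0,-1,0,0,0]]'
python3 -m handwheel '[[1,0,0,-1,0,0,0],[1,0,0,-1,0,0,0],[1,0,0,-1,0,0,0],[1,0,0,-1,0,0,0],[1,0,0,-1,0,0,0]]'
python3 -m handwheel '[[1,0,0,-1,0,0,0],[1,0,0,-1,0,0,0],[1,0,0,-1,0,0,0],[1,0,0,-0.5,0,0,0],[1,0,0,0,0,0,0]]'
python3 -c "
from h import *
print(get_obs()['joint_pos'])"
```

```text
clock: 7.9
tool_pos: [0.5654, 0.1388, 0.2506]
orientation: [-180.0, 0.0, -77.2]
force: [-0.2, -1.7, -0.2]
opening: 0.0385
gripper_force: 0.0
clock: 8.52
tool_pos: [0.5654, 0.1386, 0.3147]
orientation: [-180.0, -0.0, -77.2]
force: [1.6, -0.2, 0.4]
opening: 0.0855
gripper_force: 0.0
clock: 9.15
tool_pos: [0.5651, 0.1384, 0.4401]
orientation: [-179.9, 0.0, -77.2]
force: [0.7, 0.5, -0.6]
opening: 0.0876
gripper_force: 0.0
clock: 9.78
tool_pos: [0.5652, 0.1385, 0.5266]
orientation: [-179.9, 0.0, -77.2]
force: [-0.6, -0.4, -0.4]
opening: 0.0874
gripper_force: 0.0
[ 3.30123351e+01  8.63599351e+00  3.25332852e-01 -5.03268654e-04
 -8.15825864e+01 -2.02452075e+01]
```

```bash
python3 -m handwheel '[[1,1,0.25,0,0,0,0],[1,1,0.25,0,0,0,0],[1,1,0.25,0,0,0,0],[1,1,0.25,0,0,0,0],[1,1,0.25,0,0,0,0]]'
python3 -m handwheel '[[1,1,0.25,0,0,0,0],[1,0.6,0.15,0,0,0,0],[1,0,0,0,0,0,0]]'
python3 - <<'E'
from h import *
o=get_obs();s=snap('wrist','w3.png');print(o['tool_pos'],o['orientation'])
E
```

```text
clock: 10.4
tool_pos: [0.5622, 0.009, 0.5243]
orientation: [179.9, 0.0, -77.2]
force: [0.6, -0.7, 0.2]
opening: 0.0873
gripper_force: 0.0
clock: 10.78
tool_pos: [0.5615, -0.0321, 0.525]
orientation: [179.9, 0.0, -77.3]
force: [1.1, -0.5, 0.4]
opening: 0.0878
gripper_force: 0.0
[ 0.56153327 -0.03211941  0.52498136] [ 1.79939979e+02  7.05407833e-03 -7.73096491e+01]
```

View pics/w3.png

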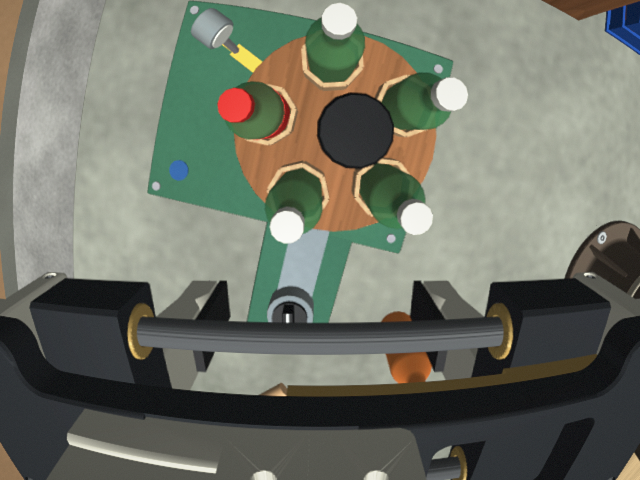

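The knob top is centred at (356,130) and the caps at (236,105), (340,20), (452,94), (416,218) and (287,226). The lamp hides the white mark, and all bottles are upright.

Run:
```python
from h import *
o=get_obs();s=snapshot('wrist')
k=wray(s,o,356,130,.3);print('knob',k,tool(o,k))
C=[wray(s,o,*p,.234) for p in[(236,105),(340,20),(452,94),(416,218),(287,226)]];m=np.mean(C,0);print('mean',m,[np.hypot(*(c-m)[:2]).round(3) for c in C])
f=lambda p,q=m:np.degrees(np.arctan2(*(p-q)[1::-1]))
print('angs',[f(c).round(1) for c in C])
l=wray(s,o,213,30,.142);y=wray(s,o,247,60,.031);b=wray(s,o,179,170,.022);a=wray(s,o,289,312,.09)
for n,x in[('lamp',l),('yel',y),('blue',b),('aim',a)]:print(n,x.round(3),f(x),np.hypot(*(x-m)[:2]))
```

```text
knob [ 0.55863937 -0.11092847  0.3       ] [0.07682539 0.02020127 0.22510839]
mean [ 0.55803989 -0.11055117  0.234     ] [np.float64(0.084), np.float64(0.084), np.float64(0.085), np.float64(0.084), np.float64(0.084)]
angs [np.float64(-1.4), np.float64(-73.4), np.float64(-145.4), np.float64(142.4), np.float64(70.3)]
lamp [ 0.705 -0.187  0.142] -27.674520139145585 0.16561698624288626
yel [ 0.689 -0.178  0.031] -27.43668292703233 0.14714704075186671
blue [ 0.755 -0.019  0.022] 25.033219474965488 0.21741628480672212
aim [0.567 0.118 0.09 ] 87.72565699684941 0.2283453468097626
```

```bash
python3 -m handwheel '[[1,1,0.27,0,0,0,0],[1,1,0.27,0,0,0,0],[1,1,0.26,0,0,0,0],[1,0.07,0,0,0,0,0],[1,0,0,0,0,0,0]]'
python3 -m handwheel '[[1,0,0,0.8,0,0,0],[1,0,0,1,0,0,0],[1,0,0,1,0,0,0],[1,0,0,0.5,0,0,0],[1,0,0,0,0,0,0]]'
```

```text
clock: 11.5
tool_pos: [0.5592, -0.1101, 0.5255]
orientation: [180.0, 0.0, -77.2]
force: [0.2, -0.2, -0.7]
opening: 0.088
gripper_force: 0.0
clock: 12.12
tool_pos: [0.5591, -0.1101, 0.4427]
orientation: [179.9, 0.0, -77.2]
force: [0.0, 0.5, 1.6]
opening: 0.0874
gripper_force: 0.0
```

```bash
python3 -m handwheel '[[-1,0,0,0,0,0,0],[-1,0,0,0,0,0,0],[-1,0,0,0,0,0,0],[-1,0,0,0,0,0,0],[-1,0,0,0,0,0,0]]'
python3 -m handwheel '[[-1,0,0,0,0,0,0],[-1,0,0,0,0,0,0],[-1,0,0,0,0,0,0],[-1,0,0,0,0,0,0]]'
```

```text
clock: 12.75
tool_pos: [0.5588, -0.1108, 0.4432]
orientation: [180.0, 0.0, -77.2]
force: [-5.7, 0.3, 8.2]
opening: 0.0435
gripper_force: 30.2
clock: 13.25
tool_pos: [0.5588, -0.1108, 0.4432]
orientation: [180.0, -0.0, -77.2]
force: [-4.1, -0.7, 3.1]
opening: 0.0432
gripper_force: 30.0
```

Gripped at 43 mm. I'll turn −26.2° gently so the bottles don't rock.

```bash
python3 -m handwheel '[[-1,0,0,0,0,0,0.2],[-1,0,0,0,0,0,0.4],[-1,0,0,0,0,0,0.5],[-1,0,0,0,0,0,0.5],[-1,0,0,0,0,0,0.5]]'
python3 -m handwheel '[[-1,0,0,0,0,0,0.5],[-1,0,0,0,0,0,0.5],[-1,0,0,0,0,0,0.5],[-1,0,0,0,0,0,0.4],[-1,0,0,0,0,0,0.25]]'
python3 -m handwheel '[[-1,0,0,0,0,0,0.12],[-1,0,0,0,0,0,0],[-1,0,0,0,0,0,0],[-1,0,0,0,0,0,0]]'
python3 - <<'E'
from h import *
snap('top','t3.png');snap('scene','s3.png');a=cv2.imread('pics/t3.png')[170:310,300:420];b=cv2.imread('pics/s3.png')[180:320,210:350]
cv2.imwrite('pics/c3.png',np.hstack([cv2.resize(x,None,fx=3,fy=3,interpolation=cv2.INTER_CUBIC) for x in(a,b)]))
E
```

```text
clock: 13.88
tool_pos: [0.5591, -0.1107, 0.4432]
orientation: [-180.0, -0.0, -90.0]
force: [-3.4, -0.2, 2.9]
opening: 0.0433
gripper_force: 30.0
clock: 14.5
tool_pos: [0.5593, -0.1108, 0.4432]
orientation: [-180.0, -0.0, -102.8]
force: [-0.7, -3.0, 2.2]
opening: 0.0437
gripper_force: 30.0
clock: 15.0
tool_pos: [0.5593, -0.1108, 0.4432]
orientation: [-180.0, -0.0, -103.5]
force: [1.0, -3.0, 0.3]
opening: 0.0437
gripper_force: 30.0
```

View pics/c3.png

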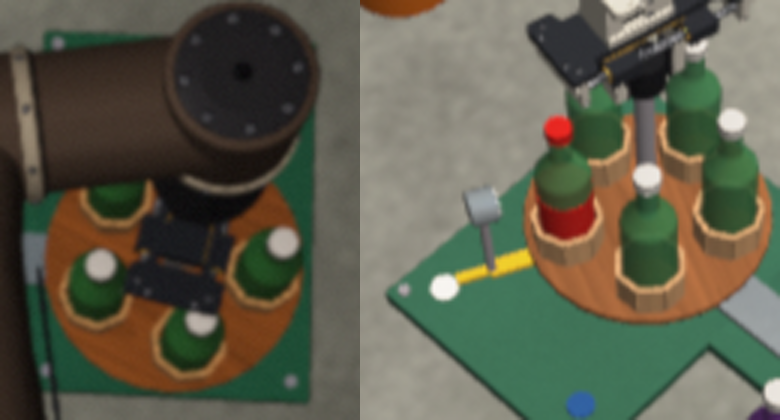

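The red cap is at crop (558,126), the lamp at (483,205), the pointer runs from (533,259) to (457,279), and the white disc is at (444,288). I'll do a numeric check.

Run:
```python
from h import *
import pickle
s=pickle.load(open('scene.pkl','rb'))
g=lambda u,v,z:ray(s,210+(u-360)/3,180+v/3,z)
o=np.array([.5584,-.1108])
for n,p in dict(red=(558,126,.234),band=(566,215,.088),white=(444,288,.022),pin=(533,259,.031),pout=(457,279,.031),lamp=(483,206,.142)).items():
    e=g(*p)[:2]-o;print(n,np.degrees(np.arctan2(e[1],e[0])).round(1),np.hypot(*e).round(3))
s0=ray(s,210+(685-395)/3.95,220+38/3.95,.234)[:2]-o;print('red before',np.degrees(np.arctan2(s0[1],s0[0])))
```

```text
red -27.7 0.085
band -26.4 0.087
white -27.7 0.22
pin -25.8 0.126
pout -27.7 0.205
lamp -28.0 0.167
red before -4.48945131555972
```

Run:
```python
from h import *
import pickle
s=pickle.load(open('top.pkl','rb'))
A=lambda u,v:(lambda e:(np.degrees(np.arctan2(e[1],e[0])).round(1),np.hypot(*e).round(3)))(ray(s,u,v,.234)[:2]-np.array([.5565,-.1157]))
print('before',A(393.5,236.25),A(381,271.25),A(342.75,269.5),A(332.75,233.75))
print('after',*[A(300+u/3,170+v/3) for u,v in[(283,242),(202,321),(100,264)]])
```

```text
before (np.float64(-71.8), np.float64(0.086)) (np.float64(-144.2), np.float64(0.083)) (np.float64(141.8), np.float64(0.083)) (np.float64(69.4), np.float64(0.085))
after (np.float64(-98.2), np.float64(0.085)) (np.float64(-171.1), np.float64(0.085)) (np.float64(114.8), np.float64(0.084))
```

The top view confirms a turn of about −26.5° with no slip, so the red bottle is now at about −28°, in line with the lamp, pointer and white mark. Handing in.

```bash
python3 -c "
from plant import *
print(close_job())"
```

```text
the job is handed in; nothing more can be done
None
```

I set the pointer over the white mark and turned the carousel so the red-capped bottle stands in front of the lamp, all within about 2° by camera; I handed the job in still gripping the knob at 30 N (no verdict was returned).

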